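# Set up the budgie's climbing stairs

## Task

Set up the budgie's climbing stairs: stand the four T-perches on the play board, one upright in the middle of each cork pad, in order of height from the lowest next to the white treat pot to the highest next to the green mirror, each with its bar straight across the row. Leave the mirror and the treat pot where they are, let no perch topple, and leave the stairs standing free.

Things in the scene. Friction and masses are not known exactly. Their poses are not given: they have to be found in the camera images.
- perch55_mid (a point): loose T-perch, the lowest of four, 55 mm tall: round wooden foot 50 mm across, 12 mm thick; upright 12 mm dowel; on top a level round branch bar 14 mm thick, 80 mm long, centred on the dowel. Point: half-way up (27.5 mm above the foot's underside); bar's centre line 20.5 mm above it. x axis along the bar, z up; half a turn looks the same. Weighs 50 to 170 g; hangs well from mid-bar.
- perch85_mid (a point): loose T-perch, the second lowest of four, 85 mm tall: round wooden foot 55 mm across, 12 mm thick; upright 12 mm dowel; on top a level round branch bar 14 mm thick, 80 mm long, centred on the dowel. Point: half-way up (42.5 mm above the foot's underside); bar's centre line 35.5 mm above it. x axis along the bar, z up; half a turn looks the same. Weighs 50 to 170 g; hangs well from mid-bar.
- perch115_mid (a point): loose T-perch, the second highest of four, 115 mm tall: round wooden foot 60 mm across, 12 mm thick; upright 12 mm dowel; on top a level round branch bar 14 mm thick, 80 mm long, centred on the dowel. Point: half-way up (57.5 mm above the foot's underside); bar's centre line 50.5 mm above it. x axis along the bar, z up; half a turn looks the same. Weighs 50 to 170 g; hangs well from mid-bar.
- perch145_mid (a point): loose T-perch, the highest of four, 145 mm tall: round wooden foot 65 mm across, 12 mm thick; upright 12 mm dowel; on top a level round branch bar 14 mm thick, 80 mm long, centred on the dowel. Point: half-way up (72.5 mm above the foot's underside); bar's centre line 65.5 mm above it. x axis along the bar, z up; half a turn looks the same. Weighs 50 to 170 g; hangs well from mid-bar.
- pad1: cork pad 1 of the row of four on the pine play board (pad1 at the robot's right, pad4 at its left): fixed disc 82 mm across, 4 mm thick, 90 mm from pad to pad. Origin: centre of its underside (its top is 4 mm higher). y axis along the row towards pad4, x axis level, straight across the row (the direction for the bars), z up.
- pad2: cork pad 2 of the row of four on the pine play board (pad1 at the robot's right, pad4 at its left): fixed disc 82 mm across, 4 mm thick, 90 mm from pad to pad. Origin: centre of its underside (its top is 4 mm higher). y axis along the row towards pad4, x axis level, straight across the row (the direction for the bars), z up.
- pad3: cork pad 3 of the row of four on the pine play board (pad1 at the robot's right, pad4 at its left): fixed disc 82 mm across, 4 mm thick, 90 mm from pad to pad. Origin: centre of its underside (its top is 4 mm higher). y axis along the row towards pad4, x axis level, straight across the row (the direction for the bars), z up.
- pad4: cork pad 4 of the row of four on the pine play board (pad1 at the robot's right, pad4 at its left): fixed disc 82 mm across, 4 mm thick, 90 mm from pad to pad. Origin: centre of its underside (its top is 4 mm higher). y axis along the row towards pad4, x axis level, straight across the row (the direction for the bars), z up.
- mirror_toy: green plastic two-sided round mirror on a stand, loose, 180 mm tall, foot 60 mm across, 70 mm mirror disc 10 mm thick whose faces look along the row. Stands on the play board 110 mm beyond the pad at one end of the row; which end varies. Origin: centre of its underside.
- treat_pot: white ceramic treat pot with twist cap, loose, 62 mm across, 77 mm tall, on the play board 110 mm beyond the pad at the other end of the row. Origin: centre of its underside.

How it is judged:
By the outcome, as a careful person would: the job done as asked, in the order asked, and still so for the second after the job is handed in, with the robot touching nothing.
It also fails if it takes over 102 s, if anything falls off the work surface, if the arm or the gripper's body presses on something with over 40 N, if the wrist force passes 120 N, or if a joint passes its speed limit or range.

## Robot

A 7-joint arm with a two-finger parallel gripper is mounted at the origin on the work surface. World frame = base frame: x ahead of the robot, y to its left, z up, the work surface at z = 0. Lengths are in m, angles in rad, forces in N, time in s.
With the tool pointing down it reaches from about 0.4 to 0.85 m from the base axis. Payload 10.4 kg.
Tool frame: the origin (TCP) lies at the very end of the fingers, on their centre line; the grasp point (between the pads) lies robot.tcp_to_grasp behind it (robot.tcp_to_grasp is the distance from the TCP to the grasp point, in m); z points along the fingers, x is the direction in which the jaws open and shut, and the axes are right-handed (so a half turn about z gives the same grasp; the last joint's range is limited). The gripper opens to 85 mm and grips with 20 to 120 N. Pads are 22 mm wide; open, the fingers measure 114 mm over their backs; the gripper's body (76 mm by 85 mm) begins 54 mm behind the grasp point. The pads swing forward as they close: fully open they stand 13 mm farther back than shut.
Start: joints at [-1.2, 0.332, -0.065, 1.46, 0.022, 1.35, -0.088], TCP at [0.24, 0.577, 0.231] pointing down, gripper open.
Joint ranges: [-2.6, 2.6], [-0.5, 2.12], [-1.47, 1.34], [0.16, 2.42], [-1.27, 4.41], [0.06, 2.06], [-2.6, 2.6]. Speed limits (rad/s): [2.22, 2.22, 2.79, 2.79, 3.14, 3.14, 3.14].

## Interface

Orientations are given as [roll, pitch, yaw] about the fixed x, y, z axes, in that order (R = Rz(yaw) Ry(pitch) Rx(roll)).
In Python, from workcell import robot, get_image, calibration, order gives the robot as it stands. The module is installed in compiled form; this text tells all that it offers. Calls block until the motion is done:
- robot.goto(position, orientation): joint-space move of the TCP to a pose.
- robot.line_to(position, orientation=None, max_speed=0.15, guard=None): straight line of the TCP; orientation=None keeps the orientation; max_speed is the mean speed in m/s. With guard (N) it stops when the force on the tool has changed by that much, and returns True; else False.
- robot.goto_joints(angles): joint-space move.
- robot.gripper_to(opening): finger opening in m; the grip force is fixed at half the most; returns when the fingers have stopped.
- robot.pause(seconds).
- robot.solve_ik(position, orientation): joint angles nearest the present ones, or None.
- get_image(name): name is "side" or "top" or "wrist"; returns (picture, depth): 480x640x3 uint8, red, green, blue; 480x640 float32, m along the optical axis (not along the pixel's ray), 0 where there is no reading.
- calibration(name): a dict with "mtx" (3x3 intrinsics, pixels), "k1" (the pictures are not rectified: a ray, as slopes to the right and down, at radius r is drawn at 1 + k1 r^2 times it, then the intrinsics apply), "camera_from_world" (4x4, takes a point from world to camera coordinates); the wrist camera has in their place "mount" (4x4, takes a point from camera to tool coordinates, whose origin is the TCP and whose axes are the tool frame's). Camera axes: x right, y up, looking along -z (the intrinsics and any distortion apply to the point x, -y, -z); pixel columns grow to the right and rows downward; lengths in m; the calibration is good to about 2 mm. A picture is of the moment at which its call begins: read the wrist's pose just before it. calibration takes no time and is no camera call.
A pose or a line that the arm cannot do raises robot.IKError and nothing moves.
- order.sign_off(): hands the job in, once; it reports no verdict.
Readings, each from a call of its own:
- robot.read_clock(): time.
- robot.read_joint_pos(): joint angles.
- robot.read_qvel(): joint speeds.
- robot.read_tau(): joint torques, N m.
- robot.read_tcp_pos(): TCP position.
- robot.read_eef_rot(): TCP orientation.
- robot.read_contact_force(): force on the tool from outside, world axes, zero at the start.
- robot.read_ft_torque(): the same for the moment, N m.
- robot.read_gripper_width(): finger opening in m.
Only numpy, scipy, OpenCV 4.12 (cv2) and the standard library are available. Lean on these libraries where they do the work, as an engineer would, in place of code of your own. Each camera call takes 0.05 s, during which the arm holds its last target. There are 200 camera calls.

## Working session

There is one attempt and no reset: what is moved stays moved. The work goes in short steps, each a Python script; the robot and the scene stay as the last script left them, time stands still between calls to the robot, and variables do not carry over. Pictures are saved under pics/ and viewed, about 12 in all and at most 16, crops included, and the job is handed in when it is done.

```bash
mkdir -p pics; python3 - <<'E'
from workcell import robot,get_image,calibration
import cv2,numpy as np
for n in("top","side"):
    p,d=get_image(n); cv2.imwrite(f"pics/{n}0.png",p[:,:,::-1]); np.save(f"pics/{n}0d.npy",d)
    c=calibration(n); print(n,c["mtx"],c["k1"],np.round(c["camera_from_world"],3),(d>0).mean())
print(calibration("wrist"),robot.tcp_to_grasp,robot.read_clock(),robot.read_eef_rot())
E
```

```text
top [[503.82945582   0.         319.10352541]
 [  0.         503.82945582 246.96666138]
 [  0.           0.           1.        ]] 0.030599161373827795 [[ 8.400e-02 -9.970e-01 -1.000e-03 -1.100e-02]
 [ 9.760e-01  8.200e-02  2.000e-01 -4.990e-01]
 [-1.990e-01 -1.700e-02  9.800e-01 -1.226e+00]
 [ 0.000e+00  0.000e+00  0.000e+00  1.000e+00]] 0.995888671875
side [[489.73465982   0.         315.61595441]
 [  0.         489.73465982 238.15066277]
 [  0.           0.           1.        ]] -0.12166134347106247 [[ 9.920e-01 -1.280e-01 -1.000e-03 -5.020e-01]
 [ 9.000e-02  6.920e-01  7.170e-01 -9.100e-02]
 [-9.100e-02 -7.110e-01  6.970e-01 -1.084e+00]
 [ 0.000e+00  0.000e+00  0.000e+00  1.000e+00]] 0.996025390625
{'mtx': array([[395.48746216,   0.        , 313.41270465],
       [  0.        , 395.48746216, 236.51587878],
       [  0.        ,   0.        ,   1.        ]]), 'k1': -0.0626415342206891, 'mount': array([[ 9.99999677e-01, -5.79567852e-04,  5.56171774e-04,
        -1.21004146e-03],
       [-3.96292128e-04, -9.58228755e-01, -2.86002614e-01,
        -7.26717361e-02],
       [ 6.98697708e-04,  2.86002301e-01, -9.58228676e-01,
        -1.43676448e-01],
       [ 0.00000000e+00,  0.00000000e+00,  0.00000000e+00,
         1.00000000e+00]])} 0.0187 0.1 [3.14155226e+00 1.26392877e-03 1.17701902e+00]
```

View pics/top0.png

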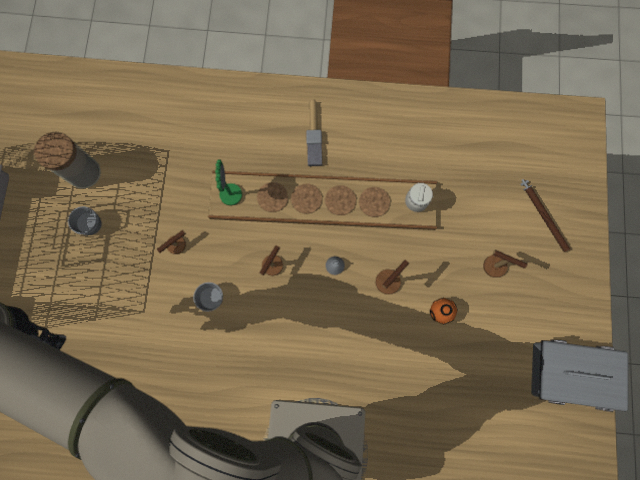

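View pics/side0.png

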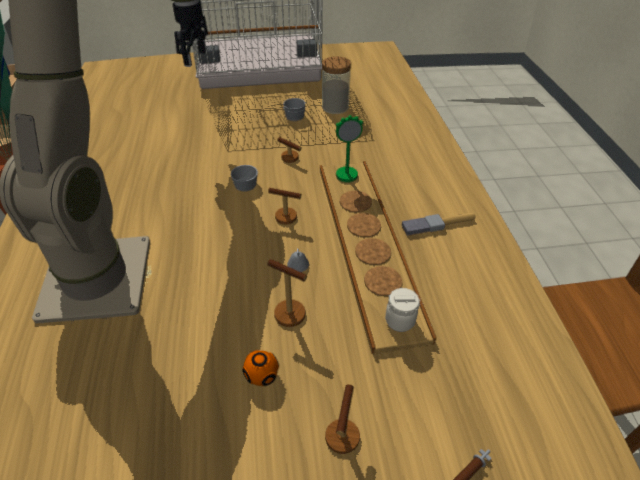

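The top view shows the mirror at (230,190), at the robot's left, and the pot at (420,197), at its right. The pads are at cols 272, 307, 341 and 375, row about 200, so pad1 takes the lowest perch and pad4 the highest. The perches stand upright near (176,243), (272,263), (390,279) and (498,263). The side view agrees.

```bash
cat > h.py <<'E'
import numpy as np,cv2
from workcell import robot,get_image,calibration
from scipy.spatial.transform import Rotation as R
def rays(c,uv):
    k=c["k1"];uv=np.asarray(uv,float).reshape(-1,1,2)
    s=cv2.undistortPoints(uv,c["mtx"],np.array([k,0,0,0.]),None,None,None).reshape(-1,2) if 0 else None
    m=c["mtx"];d=(uv[:,0]-m[:2,2])/m[[0,1],[0,1]];s=d.copy()
    for _ in range(20): s=d/(1+k*(s**2).sum(1,keepdims=True))
    return np.c_[s[:,0],-s[:,1],-np.ones(len(s))]
def wfc(name,tcp=None,rot=None):
    c=calibration(name)
    if name!="wrist": return np.linalg.inv(c["camera_from_world"])
    T=np.eye(4);T[:3,:3]=R.from_euler("xyz",rot).as_matrix();T[:3,3]=tcp
    return T@c["mount"]
def cloud(name,d,T):
    v,u=np.mgrid[:480,:640];r=rays(calibration(name),np.c_[u.ravel(),v.ravel()])
    P=(r*d.reshape(-1,1))@T[:3,:3].T+T[:3,3]
    P[d.ravel()<=0]=np.nan
    return P.reshape(480,640,3)
def plane(name,uv,z,T):
    r=rays(calibration(name),uv)@T[:3,:3].T
    return T[:3,3]+r*((z-T[2,3])/r[:,2])[:,None]
E
sed -i '/undistortPoints/d;s/k=c\["k1"\];uv=.*/&/' h.py; sed -i 's/^def rays(c,uv):/def rays(c,uv):\n    k=c["k1"];uv=np.asarray(uv,float).reshape(-1,1,2)/;' h.py; sed -n 4,12p h.py
cat > m.py <<'E'
from h import *
for n,seeds in(("top",[(176,243),(272,262),(390,277),(502,262)]),("side",[(290,148),(286,202),(289,285),(344,410)])):
    p=cv2.imread(f"pics/{n}0.png");d=np.load(f"pics/{n}0d.npy");C=cloud(n,d,wfc(n))
    hsv=cv2.cvtColor(p,cv2.COLOR_BGR2HSV)
    print(n,"table z",np.nanmedian(C[320:330,380:420,2]) if n=="top" else "")
    for s in seeds:
        m=np.zeros((480,640),bool);h=50 if n=="side" else 32
        m[s[1]-h:s[1]+h,s[0]-h:s[0]+h]=1
        W=m&(C[:,:,2]>.025)&(C[:,:,2]<.2)
        zt=np.nanpercentile(C[W][:,2],95)
        B=C[W&(C[:,:,2]>zt-.015)]
        mu=B.mean(0);rect=cv2.minAreaRect(B[:,:2].astype(np.float32));w,vv=np.linalg.eigh(np.cov(B[:,:2].T))
        F=C[m&(C[:,:,2]>.007)&(C[:,:,2]<.018)&(hsv[:,:,1]>110)]
        fc=cv2.minEnclosingCircle(F[:,:2].astype(np.float32))
        print(s,"ztop%.3f"%zt,"mu",mu.round(4),"rect",np.round(rect[0],4),np.round(rect[1],3),"yaw%.1f"%np.degrees(np.arctan2(vv[1,1],vv[0,1])),"foot",np.round(fc[0],4),round(fc[1],4),len(F))
    if n=="top":
        for u,v in[(272,198),(307,199),(341,200),(375,202)]: print("pad",C[v,u].round(4), hsv[v,u])
        for u,v in[(255,207),(290,180),(395,200),(358,218),(320,218),(320,180),(320,224),(230,195),(420,190),(290,177)]: print((u,v),C[v,u].round(4),hsv[v,u])
E
python3 m.py; python3 - <<'E'
import cv2
p=cv2.imread("pics/top0.png")[150:250,190:450];cv2.imwrite("pics/c1.png",cv2.resize(p,None,fx=3,fy=3))
E
```

```text
def rays(c,uv):
    k=c["k1"];uv=np.asarray(uv,float).reshape(-1,1,2)
    k=c["k1"];uv=np.asarray(uv,float).reshape(-1,1,2)
    m=c["mtx"];d=(uv[:,0]-m[:2,2])/m[[0,1],[0,1]];s=d.copy()
    for _ in range(20): s=d/(1+k*(s**2).sum(1,keepdims=True))
    return np.c_[s[:,0],-s[:,1],-np.ones(len(s))]
def wfc(name,tcp=None,rot=None):
    c=calibration(name)
    if name!="wrist": return np.linalg.inv(c["camera_from_world"])
top table z -0.0018384252481342678
(176, 243) ztop0.057 mu [0.4833 0.4055 0.0519] rect [0.4837 0.407 ] [0.016 0.081] yaw133.6 foot [0.4824 0.4058] 0.0244 160
(272, 262) ztop0.087 mu [0.4502 0.1481 0.0821] rect [0.4507 0.1483] [0.014 0.081] yaw155.4 foot [0.4513 0.1482] 0.0277 207
(390, 277) ztop0.146 mu [ 0.4324 -0.1532  0.1417] rect [ 0.4332 -0.1538] [0.014 0.082] yaw142.4 foot [ 0.4319 -0.1545] 0.033 330
(502, 262) ztop0.115 mu [ 0.4951 -0.4255  0.1113] rect [ 0.4951 -0.4272] [0.085 0.016] yaw69.3 foot [ 0.4959 -0.4257] 0.0303 280
pad [0.6245 0.1654 0.0243] [ 14 112 121]
pad [0.6307 0.0734 0.0202] [ 16 111 131]
pad [ 0.6343 -0.0163  0.0238] [ 15 111 138]
pad [ 0.6385 -
[... 337 characters left out ...]
0.5709  0.0339 -0.0006] [ 18 109  91]
(230, 195) [0.6217 0.2754 0.0298] [ 67 144  92]
(420, 190) [ 0.6556 -0.2098  0.0924] [ 38  16 173]
(290, 177) [0.6873 0.1239 0.0212] [18 96 77]
side table z 
(290, 148) ztop0.151 mu [0.5967 0.2686 0.1697] rect [0.5965 0.2692] [0.01  0.009] yaw172.6 foot [0.5363 0.4147] 0.2285 335
(286, 202) ztop0.085 mu [0.4491 0.144  0.0815] rect [0.4491 0.1458] [0.017 0.081] yaw155.6 foot [0.5159 0.2594] 0.1727 571
(289, 285) ztop0.146 mu [ 0.4317 -0.1585  0.1422] rect [ 0.4313 -0.156 ] [0.015 0.082] yaw142.8 foot [ 0.4932 -0.0627] 0.1439 578
(344, 410) ztop0.117 mu [ 0.4962 -0.4325  0.1137] rect [ 0.497  -0.4296] [0.082 0.014] yaw70.1 foot [ 0.4975 -0.4293] 0.0307 768
```

View pics/c1.png

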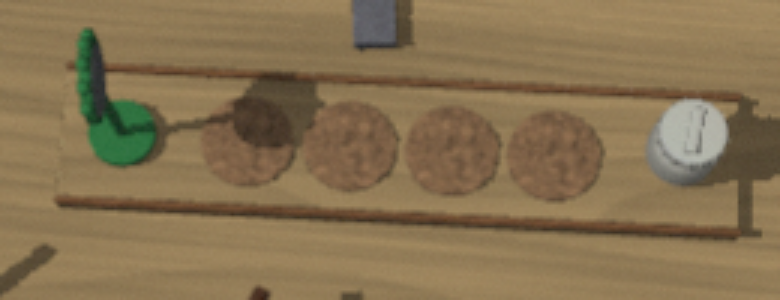

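The crop is clear. The four pads are at crop x 247, 350, 453 and 555 (row about 150) and are redder than the board. The perches, by their bar tops, are 55 at y=.41, 85 at .15, 145 at -.15 and 115 at -.43. Next I look at the row with the wrist camera and measure the pads there.

```bash
cat > pads.py <<'E'
from h import *
def pads(name,p,C,T,z=.020):
    """p BGR; pads are redder than the board"""
    lab=cv2.GaussianBlur(cv2.cvtColor(p,cv2.COLOR_BGR2HSV),(5,5),0)
    roi=(abs(C[:,:,0]-.632)<.07)&(C[:,:,1]>-.16)&(C[:,:,1]<.22)&(C[:,:,2]<.035)
    m=((lab[:,:,0]<17.0)&roi).astype(np.uint8)
    m=cv2.morphologyEx(m,cv2.MORPH_OPEN,np.ones((5,5)))
    out=[]
    for c in cv2.findContours(m,cv2.RETR_EXTERNAL,cv2.CHAIN_APPROX_NONE)[0]:
        if cv2.contourArea(c)<300: continue
        P=plane(name,cv2.convexHull(c).reshape(-1,2),z,T)
        (x,y),r=cv2.minEnclosingCircle(P[:,:2].astype(np.float32))
        e=cv2.fitEllipse(plane(name,c.reshape(-1,2),z,T)[:,:2].astype(np.float32)*1000)
        out.append((y,x,r,np.array(e[0])/1000,np.array(e[1])/2))
    for o in sorted(out,key=lambda o:o[0]): print("pad xy %.4f %.4f r %.4f"%(o[1],o[0],o[2]),"ell",o[3].round(4),o[4].round(1))
    return m
E
python3 - <<'E'
from pads import *
p=cv2.imread("pics/top0.png");T=wfc("top");m=pads("top",p,cloud("top",np.load("pics/top0d.npy"),T),T)
print(robot.solve_ik([.59,.03,.26],[np.pi,0,np.pi/2]))
robot.goto([.59,.03,.26],[np.pi,0,np.pi/2])
t,r=robot.read_tcp_pos(),robot.read_eef_rot()
p,d=get_image("wrist");p=p[:,:,::-1].copy();T=wfc("wrist",t,r);C=cloud("wrist",d,T)
np.savez("pics/w0.npz",p=p,d=d,T=T)
m=pads("wrist",p,C,T)
cs=cv2.findContours(m,cv2.RETR_EXTERNAL,cv2.CHAIN_APPROX_NONE)[0]
cv2.imwrite("pics/w0.png",cv2.drawContours(p.copy(),cs,-1,(255,0,0),1));print(robot.read_clock(),t,r,robot.read_contact_force(),robot.read_joint_pos())
E
```

```text
pad xy 0.6392 -0.1033 r 0.0415 ell [ 0.6376 -0.1036] [38.5 40.2]
pad xy 0.6358 -0.0137 r 0.0412 ell [ 0.6362 -0.014 ] [39.  40.1]
pad xy 0.6335 0.0755 r 0.0415 ell [0.6332 0.0761] [39.3 40.2]
pad xy 0.6300 0.1658 r 0.0413 ell [0.6307 0.1658] [38.6 40.1]
[-0.51620002  0.2511      0.4706215   1.53667208 -0.11497097  1.38138474
  1.53420143]
pad xy 0.5756 -0.0663 r 0.0960 ell [ 0.5762 -0.0742] [  2.9 207.3]
pad xy 0.6985 -0.0461 r 0.0390 ell [ 0.6987 -0.0411] [ 3.  57.6]
pad xy 0.6982 0.0648 r 0.0704 ell [0.6951 0.0648] [  3. 131.]
pad xy 0.6363 0.1641 r 0.0398 ell [0.6438 0.1603] [24.7 35. ]
2.4667 [0.58995649 0.03116552 0.25986444] [-3.14136264e+00 -3.02873158e-04  1.57230042e+00] [-0.86371534 -0.07018479  0.23405835] [-0.5171084   0.25133475  0.46961642  1.53660477 -0.11507606  1.38138757
  1.53392223]
```

View pics/w0.png

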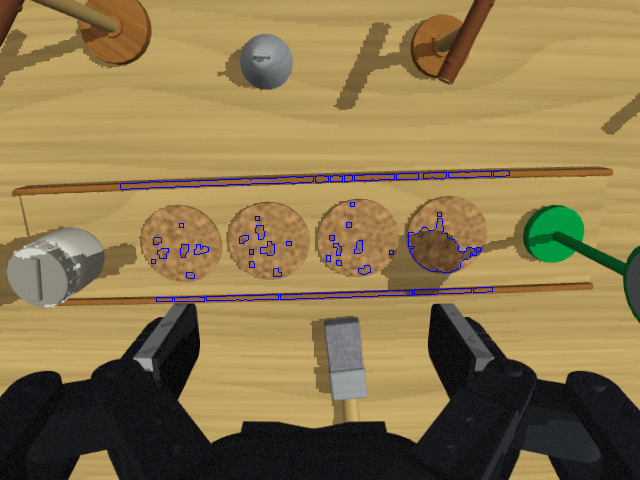

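The wrist view shows the pads at (181,243), (268,240), (357,238) and (446,234), the pot at the left and the mirror at the right. The hue mask fails here, so I'm segmenting on Lab with Otsu inside the rails.

```bash
python3 - <<'E'
from h import *
z=np.load("pics/w0.npz");p,d,T=z["p"],z["d"],z["T"];C=cloud("wrist",d,T)
lab=cv2.cvtColor(cv2.GaussianBlur(p,(5,5),0),cv2.COLOR_BGR2Lab)
for u,v in[(181,243),(268,240),(357,238),(446,234)]: print("centre z %.4f"%np.nanmedian(C[v-8:v+8,u-8:u+8,2]),end=" ")
print("board %.4f"%np.nanmedian(C[215:260,225:228,2]), "table %.4f"%np.nanmedian(C[120:150,200:300,2]))
for ch in(1,2):
  cen=[]
  for u,v in[(181,243),(268,240),(357,238),(446,234)]:
    W=lab[v-47:v+47,u-46:u+46,ch]
    t,m=cv2.threshold(W,0,255,cv2.THRESH_BINARY+cv2.THRESH_OTSU)
    if m[47,46]==0: m=255-m
    m=cv2.morphologyEx(cv2.morphologyEx(m,cv2.MORPH_OPEN,np.ones((5,5))),cv2.MORPH_CLOSE,np.ones((9,9)))
    c=max(cv2.findContours(m,cv2.RETR_EXTERNAL,cv2.CHAIN_APPROX_NONE)[0],key=cv2.contourArea)
    P=plane("wrist",cv2.convexHull(c).reshape(-1,2)+[u-46,v-47],.020,T)[:,:2].astype(np.float32)
    q,r=cv2.minEnclosingCircle(P);cen.append(q);M=plane("wrist",[[u,v]],.02,T)[0];print(ch,t,np.round(q,4),round(r,4),cv2.contourArea(c)/np.pi/r**2,M.round(4))
  cen=np.array(cen);s=np.polyfit([0,.09,.18,.27],cen,1);print(s)
E
```

```text
centre z 0.0230 centre z 0.0229 centre z 0.0229 centre z 0.0230 board 0.0190 table 0.0011
1 133.0 [ 0.6399 -0.1057] 0.042 853582.0845196006 [ 0.6383 -0.1056  0.02  ]
1 133.0 [ 0.6369 -0.0134] 0.0434 825238.6519906907 [ 0.6349 -0.0161  0.02  ]
1 133.0 [0.633  0.0775] 0.0437 826224.1844226897 [0.6326 0.0742 0.02  ]
1 133.0 [0.6299 0.1655] 0.042 857806.1676351076 [0.6282 0.1649 0.02  ]
[[-0.03763205  1.00506147]
 [ 0.63997546 -0.10471033]]
2 161.0 [ 0.6386 -0.1087] 0.0452 743852.3400592407 [ 0.6383 -0.1056  0.02  ]
2 161.0 [ 0.6355 -0.0187] 0.0448 792785.4839387313 [ 0.6349 -0.0161  0.02  ]
2 160.0 [0.6337 0.0722] 0.0667 245654.02760479524 [0.6326 0.0742 0.02  ]
2 156.0 [0.6495 0.1632] 0.0513 359306.86061727983 [0.6282 0.1649 0.02  ]
[[ 0.03454679  1.0070868 ]
 [ 0.63468149 -0.1089537 ]]
```

Pads: the top and wrist fits agree within about 1 mm. The row centre is (.634,.031), the row direction is 92.0° and the pad tops are at z≈.022. I'm starting with the 55 mm perch.

```bash
cat > job.py <<'E'
from h import *
D=np.array([-.0355,1]);D/=np.linalg.norm(D);CEN=np.array([.6344,.031]);ROW=np.degrees(np.arctan2(D[1],D[0]))
PADTOP=.022
pad=lambda i:CEN+(i-2.5)*.09*D
PER={55:(.4835,.4065,133.6),85:(.4505,.148,155.4),145:(.433,-.1545,142.4),115:(.4953,-.427,69.3)}
E=lambda yaw:[np.pi,0,np.radians(yaw)]
def look(tag):
    t,r=robot.read_tcp_pos(),robot.read_eef_rot();p,d=get_image("wrist");p=p[:,:,::-1].copy()
    cv2.imwrite(f"pics/{tag}.png",p);T=wfc("wrist",t,r);return p,cloud("wrist",d,T),T
def bar(C,xy,ztop,rad=.06):
    m=(np.hypot(C[:,:,0]-xy[0],C[:,:,1]-xy[1])<rad)&(abs(C[:,:,2]-ztop)<.010)
    B=C[m];(c,wh,_)=cv2.minAreaRect((B[:,:2]*1000).astype(np.float32))
    w,v=np.linalg.eigh(np.cov(B[:,:2].T));yaw=np.degrees(np.arctan2(v[1,1],v[0,1]))%180
    sl=np.polyfit((B[:,:2]-xy)@v[:,1],B[:,2],1)[0]
    c=np.array(c)/1000;print("bar c",c.round(4),"size",np.round(sorted(wh),1),"yaw %.1f ztop %.4f tilt %.1fdeg n %d"%(yaw,np.percentile(B[:,2],90),np.degrees(np.arctan(sl)),len(B)))
    return c,yaw
def pick(h,grip_yaw0=None):
    x,y,b=PER[h];yaw=(b-90) if grip_yaw0 is None else grip_yaw0
    if grip_yaw0 is None: yaw+=90*0+ (180 if yaw<2 else 0)
    robot.gripper_to(.06)
    robot.goto([x,y,.30],E(yaw));robot.line_to([x,y,h/1000+.075],max_speed=.2)
    p,C,T=look(f"pick{h}");c,b2=bar(C,(x,y),h/1000)
    if np.hypot(*(c-[x,y]))>.015: raise SystemExit("bar far from expected")
    yaw+=(b2-yaw-90+90)%180-90
    z=h/1000-.0257
    robot.line_to([*c,z+.045],E(yaw),max_speed=.15);hit=robot.line_to([*c,z],max_speed=.08,guard=10)
    robot.gripper_to(0);w=robot.read_gripper_width()
    up=max(.2+h/1000-.026,.25);robot.line_to([*c,up],max_speed=.2)
    print("picked",h,"hit",hit,"w %.4f"%w,"tcp yaw",yaw,"F",np.round(robot.read_contact_force(),2),"w2 %.4f"%robot.read_gripper_width(),"t",robot.read_clock())
def place(h,i,yaw):
    up=max(.2+h/1000-.026,.25);q=pad(i);z=PADTOP+h/1000-.0257
    robot.goto([*q,up],E(yaw));robot.line_to([*q,z+.012],max_speed=.15)
    hit=robot.line_to([*q,z-.006],max_speed=.025,guard=4);zz=robot.read_tcp_pos()
    print("down hit",hit,"dz %.4f"%(zz[2]-z),"xy err",np.round(zz[:2]-q,4))
    robot.gripper_to(.045);robot.line_to([*q,zz[2]+.085+.0],max_speed=.15)
    p,C,T=look(f"place{h}");c,b=bar(C,q,PADTOP+h/1000);print("target",q.round(4),"err mm",((c-q)*1000).round(1),"t",robot.read_clock())
    robot.line_to([*q,.30],max_speed=.2)
E
python3 - <<'E'
from job import *
for h in PER:
  for k in(0,180,-180):
    x,y,b=PER[h]; yaw=b-90+k
    if abs(yaw)>181: continue
    print(h,round(yaw,1),[None if (s:=robot.solve_ik([x,y,z],E(yaw))) is None else s.round(2)[[0,4,6]] for z in(h/1000-.03,.33)])
for y in (92,-88): print(y,[(s.round(2)[[0,4,6]] if (s:=robot.solve_ik([*pad(i),z],E(y))) is not None else None) for i in(1,4) for z in(.05,.33)])
robot.goto([.50,.2,.30],E(60)); pick(55,43.6)
E
```

```text
55 43.6 [array([-1.01, -0.19,  0.13]), array([-1.01, -0.1 ,  0.06])]
55 -136.4 [array([0.06, 0.93, 2.56]), None]
85 65.4 [array([-0.81, -0.1 ,  0.82]), array([-0.85,  0.03,  0.71])]
85 -114.6 [array([-1.43, -0.44, -2.01]), array([ 0.49,  0.  , -2.4 ])]
145 52.4 [array([-0.43, -0.05,  1.21]), array([-0.48,  0.09,  1.08])]
145 -127.6 [array([-0.86, -0.11, -1.86]), array([ 1.92, -0.21, -1.74])]
115 -20.7 [array([-0.01, -0.6 ,  0.7 ]), array([ 0.  , -0.43,  0.57])]
115 159.3 [array([-0.11, -0.78, -2.33]), array([-0.06, -0.52, -2.51])]
92 [array([-0.27, -0.29,  1.9 ]), array([-0.3 , -0.2 ,  1.83]), array([-0.6 , -0.22,  1.43]), array([-0.62, -0.15,  1.38])]
-88 [array([-0.55, -0.61, -1.02]), array([-0.56, -0.4 , -1.17]), array([-0.92, -0.55, -1.48]), array([-0.91, -0.35, -1.63])]
bar c [0.4832 0.4053] size [14.7 81.6] yaw 133.3 ztop 0.0563 tilt -0.2deg n 3114
picked 55 hit False w 0.0119 tcp yaw 43.3059244048196 F [ 0.29  0.23 -0.92] w2 0.0117 t 8.5917
```

```bash
python3 - <<'E'
from job import *
robot.goto([*pad(1),.25],E(ROW))
p,C,T=look("held55");s,_=get_image("side");s=s[:,:,::-1]
cv2.imwrite("pics/v55.png",np.hstack([p[180:460,180:460],cv2.resize(s[130:330,290:490],(280,280))]));print(robot.read_contact_force(),robot.read_clock())
E
```

```text
[-0.3683397   0.53299727 -0.96599036] 10.6167
```

View pics/v55.png

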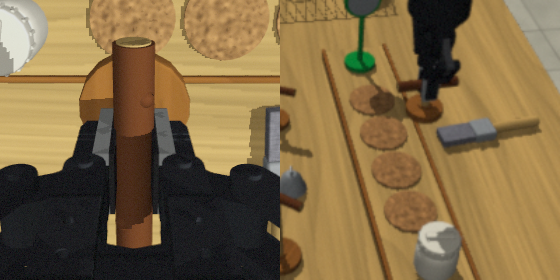

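The perch is held square between the jaws, with its bar at crop (135,140) and level. Now placing it.

```bash
python3 - <<'E'
from job import *
place(55,1,ROW)
E
```

```text
down hit True dz 0.0003 xy err [0.0001 0.0003]
bar c [ 0.6383 -0.1044] size [14.4 81.9] yaw 2.1 ztop 0.0783 tilt -0.3deg n 3583
target [ 0.6392 -0.1039] err mm [-0.9 -0.5] t 13.9583
```

View pics/place55.png

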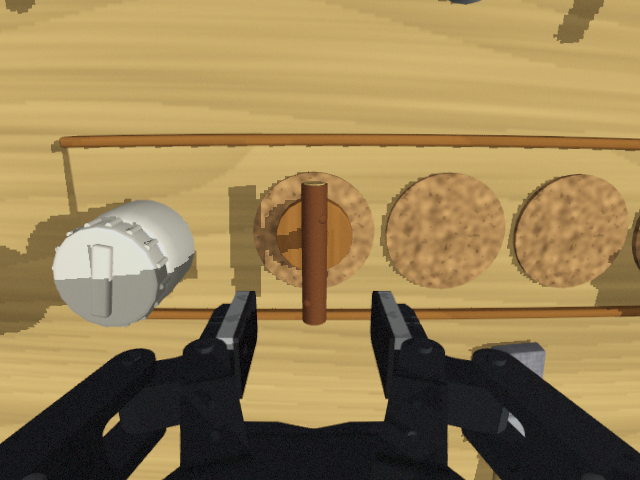

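The foot at (314,233) is centred on the pad at (313,230), and the bar runs straight across the row. Next are 85 and 115.

```bash
python3 - <<'E'
from job import *
pick(85,65.4); place(85,2,ROW)
pick(115,-20.7); place(115,3,ROW-180)
E
```

```text
bar c [0.45   0.1481] size [14.4 81.5] yaw 155.8 ztop 0.0863 tilt -0.1deg n 3125
picked 85 hit False w 0.0119 tcp yaw 65.76621866953607 F [-0.31  0.09 -1.05] w2 0.0119 t 20.2083
down hit True dz 0.0003 xy err [0.0002 0.0006]
bar c [ 0.6353 -0.0139] size [14.4 81.5] yaw 1.9 ztop 0.1083 tilt -0.4deg n 3567
target [ 0.636 -0.014] err mm [-0.7  0. ] t 24.15
bar c [ 0.4965 -0.4294] size [14.5 81.4] yaw 70.2 ztop 0.1164 tilt -0.3deg n 3063
picked 115 hit False w 0.0118 tcp yaw -19.807230742087196 F [-0.22  0.45 -1.52] w2 0.0120 t 30.5083
down hit True dz 0.0004 xy err [ 0.0001 -0.    ]
bar c [0.6338 0.0745] size [14.3 81.5] yaw 2.1 ztop 0.1384 tilt 0.5deg n 3598
target [0.6328 0.076 ] err mm [ 1.  -1.5] t 35.3583
```

```bash
python3 - <<'E'
from job import *
robot.goto([.5,-.05,.32],E(52.4))
pick(145,52.4); place(145,4,ROW)
robot.goto([.42,.1,.35],E(90)) if robot.solve_ik([.42,.1,.35],E(90)) is not None else None
p,d=get_image("top");cv2.imwrite("pics/topF.png",p[150:300,190:450,::-1].repeat(3,0).repeat(3,1));
s,_=get_image("side");cv2.imwrite("pics/sideF.png",s[:,:,::-1])
print(robot.read_clock())
E
```

```text
bar c [ 0.4321 -0.1544] size [14.  81.3] yaw 142.2 ztop 0.1463 tilt -0.2deg n 3121
picked 145 hit False w 0.0120 tcp yaw 52.20822101690856 F [ 0.52 -0.78 -2.88] w2 0.0119 t 42.5083
down hit True dz 0.0004 xy err [0.     0.0004]
bar c [0.6287 0.1656] size [14.6 81.5] yaw 2.2 ztop 0.1682 tilt -0.3deg n 3578
target [0.6296 0.1659] err mm [-0.9 -0.3] t 46.8667
48.4917
```

View pics/topF.png

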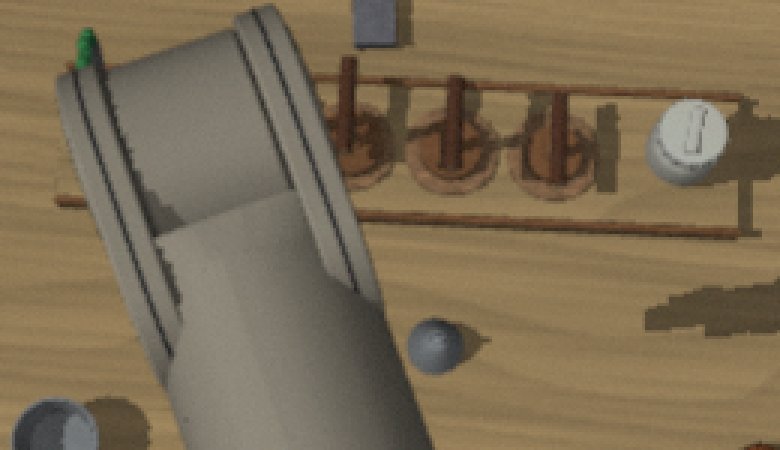

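View pics/sideF.png

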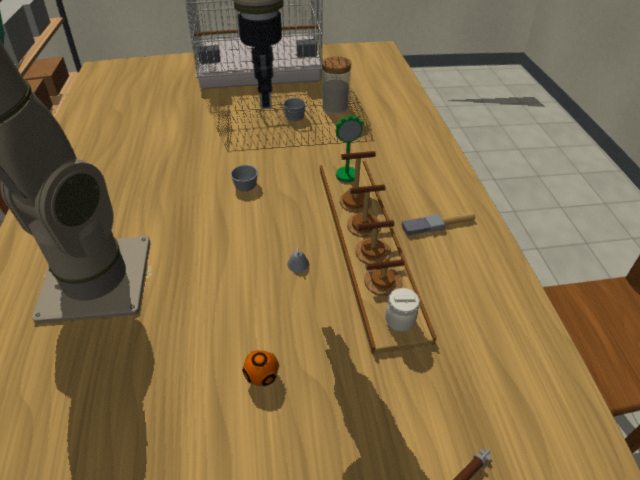

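The side view shows all four perches upright on their pads, rising from the pot at (403,310) to the mirror at (347,175). Both of those look unmoved, and the arm is clear.

```bash
python3 -c "
from workcell import robot,order
robot.pause(.5);order.sign_off();print(robot.read_clock())"
```

```text
the job is handed in; nothing more can be done
the job is handed in; nothing more can be done
```

The stairs are set up and handed in: the 55, 85, 115 and 145 mm perches stand on pads 1 to 4, lowest next to the treat pot and highest next to the mirror. The last clock reading before hand-in was 48.5 s, against the 102 s limit.

- **Placing:** wrist-camera checks after each release put every perch within 2 mm of its pad centre. Each bar was within about 0.2° of straight across the row and within 0.5° of level.
- **Final pictures:** the side view shows all four upright and free, with the mirror and the pot where they started (judged by eye) and the arm clear. In the last top view the arm hid pad 4 and most of the mirror, so those two rest on the side view and, for pad 4, the wrist check.
- **Disagreements:** the gripper read about 12 mm when closed on the 14 mm bars. All four grips held, and I saw no harm from it. My first colour mask also failed on the wrist picture, so I measured the pads again with a different one; it agreed with the top camera to about 1 mm.

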